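Return the calliper and truck hanger to the die-cut foam tray

ROBOT

A 6-joint arm with a two-finger parallel gripper is mounted at the origin on the work surface. World frame = base frame: x ahead of the robot, y to its left, z up, the work surface at z = 0. Lengths are in m, angles in degrees, forces in N, time in s.
With the tool pointing down it reaches from about 0.275 to 0.875 m from the base axis. Payload 12.5 kg.
Tool frame: the origin (TCP) lies at the very end of the fingers, on their centre line; the grasp point (between the pads) lies 19 mm behind it; z points along the fingers, y is the line along which they close (so a half turn about z gives the same grasp; the last joint's range is limited). The gripper opens to 85 mm and grips with 20 to 120 N. Pads are 22 mm wide; open, the fingers measure 114 mm over their backs; the gripper's body (76 mm by 85 mm) begins 54 mm behind the grasp point. The pads swing forward as they close: fully open they stand 13 mm farther back than shut.
Start: joints at [65.168, 20.094, 94.641, -0, 65.266, -4.847], TCP at [0.188, 0.517, 0.231] pointing down, gripper open.
Joint ranges: [-157.81, 157.81], [-45, 120.19], [0.68, 151.7], [-89.99, 269.99], [4.06, 180], [-164.3, 164.3]. Speed limits (degrees/s): [127.2, 127.2, 159.86, 180, 180, 180].

INTERFACE

Orientations are given as a 3x3 rotation matrix whose columns are the frame's x, y, z axes.
In Python, from cell import bot gives the robot as it stands.
- The arm moves only by the tool servo_tool, never from a script. Its argument "series" is a list of rows, each a list of 3 entries, a list of its own where there are three numbers: the shift along the world's x, y, z in units of 30 cm (1.0 is 30 cm), then the turn, a rotation vector about the world's x, y, z in units of 60 degrees (1.0 is 60 degrees), then the opening, from -1 (shut) to 1 (fully open), so that 0 is half open. In form: [[[tx, ty, tz], [ax, ay, az], hand], ...]. A call has 1 to 5 rows; each row is the pose to reach, as a shift and turn from the pose commanded when the call began; what a row does not reach only later rows make up. A row lasts 1/12 s, in which the tool goes at most 41.7 mm and 7.16 degrees, less where a joint would pass 70% of its speed; a pose out of reach is approached as far as the arm can. A call with a number of a shift or a turn outside -1 to 1 is refused whole. A call with a gripper value outside its range is refused whole. The fingers move at their own pace and stop on an object; the grip force is fixed at half the most. Time passes only in rows, so rows that repeat a pose let the fingers close. It gives the time, the measured TCP pose, the force, the opening and the grip force at its end, in the units of the state.
- bot.get_obs(): the state, without advancing time (a new reading comes with each control period).
- bot.grab_frame(name): name is "scene" or "top" or "wrist"; returns a dict with "pixels" (420x560x3 uint8, red, green, blue), "depth" (420x560 float32, m along the optical axis (not along the pixel's ray), 0 where there is no reading), "fx", "fy", "cx", "cy" (pixels), "world_to_cam" (4x4, takes a point from world to camera coordinates). Camera axes: x right, y up, looking along -z (the intrinsics and any distortion apply to the point x, -y, -z); pixel columns grow to the right and rows downward; lengths in m; the calibration is good to about 2 mm. A picture is of the moment at which its call begins.
- bot.sign_off(): hands the job in; it is judged then, once.
Trained networks look in a picture, given as the dict that the camera call returned (one of the last four; its "shot" number tells which), for a name from the list of things; names that differ only in an ending like _2 or _b are one class to them, and where a whole thing is asked for, a point or a joint stands for the part that bears it (a point fixed in the world has none). Each returns a list of dicts, best first, with "p" (0 to 1); they miss things now and then, are a little off and sometimes report something else, mostly with a low value. They report only what shows in the picture. A call takes as long as a camera call. They do not tell look-alikes from the thing itself.
- bot.trace(picture, thing): "region" (420x560 bool, what is visible of it) and "location" ([column, row] in pixels, amid what is visible of it).
The state is a dict: "time": time; "joints": joint angles; "qvel": joint speeds; "joint_efforts": joint torques, N m; "position": TCP position; "tcp_rot": TCP orientation; "force": force on the tool from outside, world axes, zero at the start; "moment": the same for the moment, N m; "gripper_width": finger opening in m; "finger_force": force on a finger pad.
Only numpy, scipy, OpenCV 4.12 (cv2) and the standard library are available. Lean on these libraries where they do the work, as an engineer would, in place of code of your own. Each camera call takes 0.05 s, during which the arm holds its last target. There are 200 camera calls.

TASK

Put the chrome truck hanger and the calliper back in their own cut-outs of the foam tray, each the right way round, and press each one fully home until it sits flat on the bottom of its pocket. The hanger has been left lying across the calliper's pocket. Leave the loose white wheel, the jar and the shaving bin where they stand.

Things in the scene. Friction and masses are not known exactly. Their poses are not given: they have to be found in the camera images.
- tray: Foam tray fixed to the counter: dark foam 240 (x) by 220 (y) mm, flat top 30 mm up, aluminium rim 256 x 236, 22 high. Origin: underside centre, z up. Two yellow-floored pockets, 2 mm wider all round than their items. Grey foam lips slope in up to 4 mm towards the floor and yield sideways: an item dropped in stops some 3 to 7 mm proud; 5 to 15 N pushes it to the floor, where it stays.
- calliper_seat (a point): Where the calliper's origin is when home: tray (20, 40, 19) mm, on its pocket's floor, 11 mm below the foam top. Axes as the tray's; home, the calliper's axes are parallel to the tray's, jaws to tray +y. Finger notches beside the housing, as deep as the pocket, are 36 mm wide along x and reach 38 mm either side of this point along y.
- hanger_seat (a point): Where the hanger's origin is when it is home, at tray (0, -75, 15) mm, on the floor of its pocket, 15 mm below the foam top. Axes as the tray's: when home the hanger's axes are parallel to the tray's, the nose pointing to tray +y. No finger notches here.
- jaw_seat (a point): Point on the calliper pocket's floor where jaw_tip is when the calliper is home: seat + (63, 45, 0) mm in tray axes.
- nose_seat (a point): Point on the hanger pocket's floor where nose_tip is when the hanger is home: seat + (0, 60, 0) mm in tray axes.
- calliper: Steel digital calliper lying flat left or right of the tray, any heading, 0.2 kg. Origin: underside, below the centre of the grey housing; z up. Beam along x, -110 to 70 mm, 16 wide, 8 thick. Grey housing x -35 to 35, y -15 to 15, 20 high: grip across its 30 mm, near its centre. Two jaws (x 35 to 48 and 56 to 70) span y -20 to 48, 8 thick.
- jaw_tip (a point): Underside of the calliper's end jaw near its long tip, at calliper (63, 45, 0) mm.
- hanger: Chrome skateboard truck hanger, 0.25 kg, lying on the foam. Origin: underside, centre of the barrel; z up. Barrel along x, -65 to 65, y -13 to 13, 26 high; 8 mm axle x -95 to 95 at height 13. Crown x -22 to 22, y -12 to 12 rises to height 40: grip across its 24 mm, along y. Flat web (x -22 to 22, 16 high) runs out to y 45, then a round nose 14 mm thick to y 62.
- nose_tip (a point): Point under the hanger's nose, in the plane of its underside, at hanger (0, 60, 0) mm.
- wheel: Bystander: loose white urethane wheel lying flat near the calliper's beam, 52 mm in diameter, 32 mm high. Origin: centre of its underside.
- jar: Bystander: jar with a red cap, 60 mm in diameter, 110 mm high, standing close beside the tray's edge on the robot's side (tray -x). Origin: centre of its underside.
- shaving_bin: Bystander: open black plastic bin 170 (x) by 120 (y) by 90 mm high, standing on the side of the tray away from the calliper. Origin: centre of its underside. (A green lathe, 195 mm high, is bolted down beyond the far right of the work, about 0.95 m from the robot.)
Not all that is in view belongs to the job. Leave any brown, purple or yellow look-alike of the calliper alone.

How it is judged (in metres and radians):
At the end, for the whole second after the job is handed in: The calliper and the hanger each lie in their own pocket, the right way round, at rest: origin within 2 mm of the pocket floor and 5 mm sideways of its seat, jaw or nose point within 2.5 mm in height and 6 mm sideways of its place, tilted less than 0.03 rad (z of calliper in the frame of calliper_seat below 0.002 m and z of jaw_tip in the frame of jaw_seat below 0.0025 m and horizontal distance between calliper and calliper_seat below 0.005 m and horizontal distance between jaw_tip and jaw_seat below 0.006 m and angle between each of calliper, hanger's own z axis and vertical below 0.03 rad and z of hanger in the frame of hanger_seat below 0.002 m and z of nose_tip in the frame of nose_seat below 0.0025 m and horizontal distance between hanger and hanger_seat below 0.005 m and horizontal distance between nose_tip and nose_seat below 0.006 m and linear speed of each of calliper, hanger below 0.01 m/s); the robot touches nothing.
It fails at once if the loose wheel is shifted more than 20 mm (distance of wheel from where it was at the start of the episode above 0.02 m).
It fails at once if the jar is shifted more than 20 mm (distance of jar from where it was at the start of the episode above 0.02 m).
It fails at once if the shaving bin is shifted more than 20 mm (distance of shaving_bin from where it was at the start of the episode above 0.02 m).
It also fails if it takes over 61 s, if anything falls off the work surface, if the arm or the gripper's body presses on something with over 40 N, if the wrist force passes 120 N, or if a joint passes its speed limit or range.

## Working session

There is one attempt and no reset: what is moved stays moved. The work goes in short steps, Python scripts to look and compute and a tool call to move; the robot and the scene stay as the last step left them, time stands still between calls to the robot, and variables do not carry over. Pictures are saved under pics/ and viewed, at most 10 in all, crops included, and the job is handed in when it is done.

Besides the shell and the picture viewer there is one more tool, called as name(argument=value, ...) on one line, values as JSON. servo_tool: Moves the arm, as the interface text tells. Shifts and turns lie within -1 to 1; 1 stands for 30 cm of shift or 60 degrees of turn. Its arguments: {"type":"object","properties":{"series":{"type":"array","items":{"type":"array"}}},"required":["series"]}

```bash
mkdir -p pics; cat > h.py <<'E'
import numpy as np, cv2
from cell import bot
def pts(f,mask=None):
    d=f["depth"]; m=d>0
    if mask is not None: m&=mask
    r,c=np.nonzero(m); z=d[r,c]
    P=np.c_[(c-f["cx"])/f["fx"]*z,-(r-f["cy"])/f["fy"]*z,-z,np.ones(len(z))]
    return (P@np.linalg.inv(f["world_to_cam"]).T)[:,:3]
def save(f,n): cv2.imwrite(f"pics/{n}.png",f["pixels"][:,:,::-1])
E
python3 - <<'E'
from h import *
o=bot.get_obs(); print(o["position"],o["tcp_rot"],o["time"])
ims=[]
for n in ("top","scene"):
    f=bot.grab_frame(n); save(f,n)
    for t in ("tray","calliper","hanger","wheel","jar","shaving_bin"):
        for r in bot.trace(f,t)[:3]:
            P=pts(f,r["region"])
            if len(P)>5:
                q=P[P[:,2]>np.percentile(P[:,2],20)]
                print(n,t,round(r["p"],2),r["location"],np.round(np.median(P,0),3),np.round(np.percentile(P,[2,98],axis=0),3).tolist(),cv2.minAreaRect((P[:,:2]*1000).astype(np.float32)))
E
```

```text
[0.18779483 0.51658355 0.23073907] [[-9.39780147e-01  3.41779185e-01 -5.13942206e-04]
 [ 3.41779554e-01  9.39779518e-01 -1.09248002e-03]
 [ 1.09605428e-04 -1.20234597e-03 -9.99999271e-01]] 0.0
top tray 0.56 [309.3, 193.4] [ 0.552 -0.004  0.028] [[0.431, -0.119, 0.01], [0.691, 0.128, 0.037]] ((566.39404296875, 3.7460479736328125), (242.33447265625, 264.12115478515625), 75.4427261352539)
top calliper 0.97 [193.2, 131.3] [0.745 0.355 0.011] [[0.694, 0.246, -0.001], [0.772, 0.413, 0.026]] ((744.2305908203125, 326.406982421875), (68.57888793945312, 182.73092651367188), 17.34432601928711)
top calliper 0.94 [181.8, 216.1] [0.486 0.379 0.011] [[0.382, 0.341, -0.002], [0.553, 0.417, 0.027]] ((465.88232421875, 394.53155517578125), (68.25331115722656, 183.8427276611328), 69.73988342285156)
top calliper 0.9 [220.8, 304.9] [0.23  0.249 0.011] [[0.178, 0.197, -0.001], [0.341, 0.281, 0.026]] ((266.24066162109375, 240.3453369140625), (180.03704833984375, 65.9825210571289), 12.589354515075684)
top hanger 0.82 [290.5, 190.2] [0.563 0.049 0.052] [[0.52, -0.031, 0.015], [0.594, 0.128, 0.075]] ((553.2006
[... 2011 characters left out ...]
91406, 377.87725830078125), (68.79744720458984, 185.97402954101562), 82.49523162841797)
scene jar 0.72 [291.7, 198.7] [0.44  0.113 0.076] [[0.404, 0.082, 0.011], [0.453, 0.132, 0.113]] ((426.47528076171875, 105.16108703613281), (57.17589569091797, 56.681732177734375), 80.17597961425781)
scene shaving_bin 0.41 [228.5, 226.4] [0.598 0.014 0.028] [[0.442, -0.117, 0.002], [0.707, 0.136, 0.035]] ((554.3617553710938, 3.0605010986328125), (279.6683044433594, 283.5369567871094), 73.88329315185547)
scene shaving_bin 0.36 [358.4, 262.9] [0.504 0.379 0.009] [[0.39, 0.339, -0.001], [0.558, 0.414, 0.023]] ((467.7157287597656, 378.88323974609375), (71.8613510131836, 185.88388061523438), 80.94717407226562)
```

View pics/top.png

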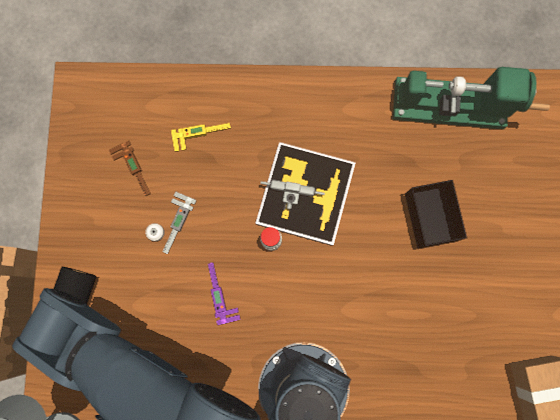

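View pics/scene.png

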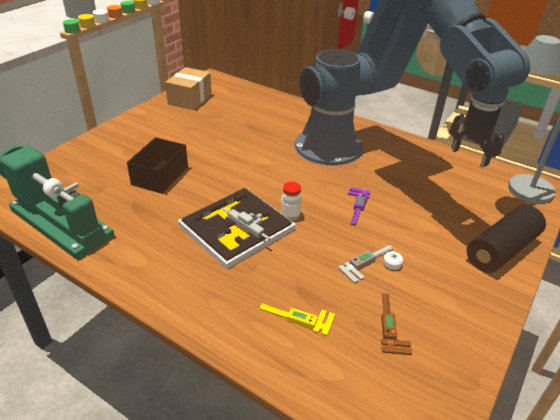

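The real calliper is at about (180,220) in the top view, with its jaws towards (185,200) and the wheel at (154,232). The tray is around (306,194) with a yaw of about -14°. The hanger lies across the left pocket, and the jar is at (271,236).

servo_tool(series=[[[0.13,-0.06,0.06],[0,0,0],1],[[0.26,-0.12,0.12],[0,0,0],1],[[0.38,-0.18,0.18],[0,0,0],1],[[0.5,-0.24,0.24],[0,0,0],1],[[0.62,-0.3,0.3],[0,0,0],1]])

```text
time: 1.12
position: [0.3614, 0.4327, 0.3153]
tcp_rot: [[-0.94, 0.342, 0.0], [0.342, 0.94, 0.0], [-0.0, 0.0, -1.0]]
force: [-0.6, 1.0, -1.3]
gripper_width: 0.0856
finger_force: 0.0
```

servo_tool(series=[[[0.1,-0.1,0.04],[0,0,0],1],[[0.2,-0.2,0.1],[0,0,0],1],[[0.2,-0.2,0.1],[0,0,0],1]])

```text
time: 1.37
position: [0.4238, 0.3707, 0.3468]
tcp_rot: [[-0.939, 0.345, 0.004], [0.345, 0.939, 0.001], [-0.003, 0.002, -1.0]]
force: [-0.1, -0.3, 0.9]
gripper_width: 0.0855
finger_force: 0.0
```

```bash
python3 - <<'E'
from h import *
o=bot.get_obs(); print(o["position"],o["tcp_rot"],o["time"])
f=bot.grab_frame("wrist"); save(f,"w1")
Tc=np.linalg.inv(f["world_to_cam"]); print(Tc.round(3),f["fx"])
for t in ("tray","calliper","hanger","wheel"):
    for r in bot.trace(f,t)[:2]:
        P=pts(f,r["region"])
        if len(P)>5: print(t,round(r["p"],2),r["location"],np.round(np.median(P,0),3),np.round(np.percentile(P,[2,98],axis=0),3).tolist())
E
```

```text
[0.4238251  0.37071073 0.34680809] [[-9.38523001e-01  3.45198284e-01  3.56667675e-03]
 [ 3.45203637e-01  9.38527283e-01  9.94223862e-04]
 [-3.00421907e-03  2.16433175e-03 -9.99993145e-01]] 1.3667
[[ 0.345 -0.888 -0.304  0.347]
 [ 0.939  0.327  0.11   0.399]
 [ 0.002 -0.323  0.946  0.49 ]
 [ 0.     0.     0.     1.   ]] 335.09411861282143
tray 0.95 [82.8, 273.2] [ 0.501 -0.001  0.03 ] [[0.422, -0.095, 0.007], [0.691, 0.142, 0.033]]
calliper 0.93 [337.5, 326.5] [0.743 0.356 0.01 ] [[0.695, 0.248, 0.004], [0.772, 0.411, 0.023]]
calliper 0.72 [435.0, 250.6] [0.655 0.533 0.009] [[0.557, 0.479, 0.001], [0.711, 0.596, 0.022]]
hanger 0.94 [105.8, 312.6] [0.556 0.039 0.048] [[0.515, -0.041, 0.036], [0.573, 0.07, 0.072]]
hanger 0.63 [80.3, 272.9] [ 0.501 -0.002  0.03 ] [[0.422, -0.094, 0.009], [0.69, 0.141, 0.032]]
wheel 0.68 [341.0, 142.2] [0.436 0.445 0.032] [[0.414, 0.422, 0.0], [0.466, 0.469, 0.035]]
```

View pics/w1.png

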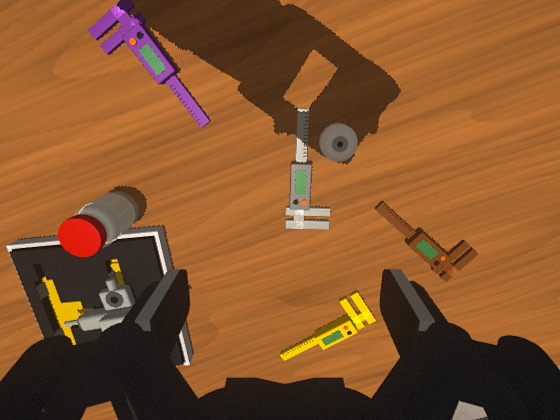

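servo_tool(series=[[[0.045,-0.105,0.01],[0,0,-0.117],1],[[0.09,-0.21,0.02],[0,0,-0.234],1],[[0.135,-0.31,0.03],[0,0,-0.351],1],[[0.18,-0.415,0.04],[0,0,-0.468],1],[[0.225,-0.52,0.05],[0,0,-0.585],1]])

```text
time: 2.03
position: [0.4869, 0.2178, 0.3588]
tcp_rot: [[-0.569, 0.822, -0.001], [0.822, 0.569, -0.0], [0.0, -0.001, -1.0]]
force: [0.8, -0.0, -0.2]
gripper_width: 0.0856
finger_force: 0.0
```

servo_tool(series=[[[0.045,-0.105,0.01],[0,0,-0.117],1],[[0.09,-0.21,0.02],[0,0,-0.234],1],[[0.135,-0.31,0.03],[0,0,-0.351],1],[[0.18,-0.415,0.04],[0,0,-0.468],1],[[0.225,-0.51,0.05],[0,0,-0.585],1]])

```text
time: 2.45
position: [0.555, 0.0646, 0.3739]
tcp_rot: [[0.007, 1.0, -0.001], [1.0, -0.007, 0.0], [0.0, -0.001, -1.0]]
force: [0.0, -0.2, 0.9]
gripper_width: 0.0855
finger_force: 0.0
```

```bash
cat >> h.py <<'E'
def grid(P,lo,n=400,res=0.001):
    g=np.zeros((n,n),np.uint8); ij=((P[:,:2]-lo)/res).astype(int)
    ok=((ij>=0)&(ij<n)).all(1); g[ij[ok,1],ij[ok,0]]=1   # row=y col=x
    return cv2.morphologyEx(g,cv2.MORPH_CLOSE,np.ones((5,5),np.uint8))
def fit(g,boxes,lo,yaws,margin=8):
    """boxes (x0,x1,y0,y1) mm in item frame; returns best (score,x,y,yaw deg)"""
    best=(-9,)
    S=300
    base=np.zeros((S,S),np.float32)
    for x0,x1,y0,y1 in boxes: base[150+y0:150+y1,150+x0:150+x1]=1
    for a in yaws:
        M=cv2.getRotationMatrix2D((150,150),-a,1)
        t=cv2.warpAffine(base,M,(S,S))
        ring=cv2.dilate(t,np.ones((2*margin+1,)*2))-t
        k=t/t.sum()-ring/ring.sum()
        r=cv2.matchTemplate(cv2.copyMakeBorder(g.astype(np.float32),150,150,150,150,cv2.BORDER_CONSTANT),k,cv2.TM_CCORR)
        _,v,_,p=cv2.minMaxLoc(r)
        if v>best[0]: best=(v,lo[0]+p[0]*.001,lo[1]+p[1]*.001,a)
    return best
CAL=[(-110,70,-8,8),(-35,35,-15,15),(35,48,-20,48),(56,70,-20,48)]
HAN=[(-65,65,-13,13),(-95,95,-4,4),(-22,22,0,45),(-10,10,40,62)]
E
python3 - <<'E'
from h import *
o=bot.get_obs(); print(o["position"],o["tcp_rot"].round(3).tolist(),o["time"])
f=bot.grab_frame("wrist"); save(f,"w2")
P=pts(f)
for zl in ((.033,.08),(.040,.08)):
    h=P[(P[:,2]>zl[0])&(P[:,2]<zl[1])&(np.hypot(P[:,0]-.555,P[:,1]-.03)<.13)&(np.hypot(P[:,0]-.424,P[:,1]-.103)>.04)]
    lo=np.array([.35,-.15]); print("han",fit(grid(h,lo),HAN if zl[0]<.035 else HAN[:3],lo,np.arange(60,130,1)))
c=P[(P[:,2]>.065)&(np.hypot(P[:,0]-.555,P[:,1]-.03)<.08)]; print("crown",cv2.minAreaRect((c[:,:2]*1000).astype(np.float32)),c[:,2].max())
r=bot.trace(f,"hanger")[0]; print(r["p"],r["location"])
t=P[(P[:,2]>.012)&(P[:,2]<.034)&(np.hypot(P[:,0]-.56,P[:,1])<.2)]; print("tray",cv2.minAreaRect((t[:,:2]*1000).astype(np.float32)))
px=f["pixels"].astype(int); Y=(px[:,:,0]>150)&(px[:,:,1]>110)&(px[:,:,2]<80)
y=pts(f,Y); y=y[np.hypot(y[:,0]-.56,y[:,1])<.15]; print("floor z",np.median(y[:,2]))
E
```

```text
[0.55497681 0.06459421 0.37387745] [[0.007, 1.0, -0.001], [1.0, -0.007, 0.0], [0.0, -0.001, -1.0]] 2.45
han (0.9020726680755615, np.float64(0.573), np.float64(0.04300000000000001), np.int64(81))
han (0.8947756290435791, np.float64(0.572), np.float64(0.04300000000000001), np.int64(81))
crown ((555.97021484375, 54.277740478515625), (64.03492736816406, 143.00015258789062), 84.09941864013672) 0.46740226991018086
0.61 [290.6, 163.8]
tray ((547.4301147460938, 6.9272613525390625), (236.8155059814453, 293.0514221191406), 75.5471420288086)
floor z 0.015971067316294718
```

View pics/w2.png

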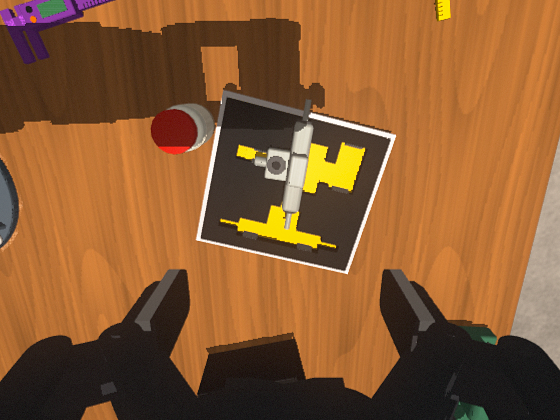

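```bash
python3 - <<'E'
from h import *
f=bot.grab_frame("wrist")
P=pts(f)
t=P[(P[:,2]>.017)&(P[:,2]<.034)&(np.hypot(P[:,0]-.56,P[:,1])<.19)&(np.hypot(P[:,0]-.424,P[:,1]-.103)>.045)]
lo=np.array([.35,-.2]); g=grid(t,lo)
g=cv2.morphologyEx(g,cv2.MORPH_OPEN,np.ones((7,7),np.uint8))
n,l,s,_=cv2.connectedComponentsWithStats(g); k=1+s[1:,4].argmax()
c,sz,a=cv2.minAreaRect(np.argwhere(l==k)[:,::-1].astype(np.float32)); print("tray",lo+np.array(c)*.001,sz,a)
px=f["pixels"].astype(int); Y=(px[:,:,0]>150)&(px[:,:,1]>110)&(px[:,:,2]<80)
y=pts(f,Y); y=y[np.hypot(y[:,0]-.56,y[:,1])<.15]; gy=grid(y,lo)
r=fit(gy,HAN,lo,np.arange(-25,-5,1)); print("hanger pocket",r)
th=np.radians(r[3]);R=np.array([[np.cos(th),-np.sin(th)],[np.sin(th),np.cos(th)]])
print("tray centre by pocket",np.array(r[1:3])-R@[0,-.075])
th=np.radians(-14.5);R=np.array([[np.cos(th),-np.sin(th)],[np.sin(th),np.cos(th)]])
print(R@[0,-.075],R@[.02,.04])
c=P[(P[:,2]>.064)&(P[:,2]<.08)&(np.hypot(P[:,0]-.57,P[:,1]-.045)<.05)]; print("crown",cv2.minAreaRect((c[:,:2]*1000).astype(np.float32)),np.percentile(c[:,2],95))
E
```

```text
tray [0.56478651 0.00219562] (236.72845458984375, 256.8973388671875) 75.5102310180664
hanger pocket (0.6627082824707031, np.float64(0.546), np.float64(-0.07200000000000001), np.int64(-14))
tray centre by pocket [0.56414414 0.00077218]
[-0.0187785  -0.07261107] [0.02937815 0.03371831]
crown ((573.504638671875, 42.502864837646484), (43.700008392333984, 24.1087646484375), 80.91795349121094) 0.07290878631739231
```

Tray centre is (0.565, 0.002) with yaw -14.5°. The hanger is at (0.573, 0.0425) with yaw 81°, its nose pointing at the robot. Next I descend on the crown.

servo_tool(series=[[[0.02,-0.025,-0.13],[0,0,-0.07],1],[[0.04,-0.05,-0.26],[0,0,-0.143],1],[[0.06,-0.073,-0.39],[0,0,-0.143],1],[[0.06,-0.073,-0.52],[0,0,-0.143],1],[[0.06,-0.073,-0.65],[0,0,-0.143],1]])

```text
time: 3.02
position: [0.5721, 0.0449, 0.1772]
tcp_rot: [[0.149, 0.989, -0.0], [0.989, -0.149, 0.0], [0.0, -0.0, -1.0]]
force: [0.8, -0.1, 0.6]
gripper_width: 0.0854
finger_force: 0.0
```

servo_tool(series=[[[0,0,-0.1],[0,0,0],1],[[0,0,-0.2],[0,0,0],1],[[0,0,-0.26],[0,0,0],1],[[0,0,-0.26],[0,0,0],1],[[0,0,-0.26],[0,0,0],1]])

```text
time: 3.43
position: [0.5723, 0.0446, 0.101]
tcp_rot: [[0.149, 0.989, -0.002], [0.989, -0.149, 0.0], [-0.0, -0.002, -1.0]]
force: [0.1, 0.5, 1.2]
gripper_width: 0.0853
finger_force: 0.0
```

```bash
python3 - <<'E'
from h import *
o=bot.get_obs(); print(o["position"],np.degrees(np.arctan2(o["tcp_rot"][1,1],o["tcp_rot"][0,1])),o["time"])
f=bot.grab_frame("wrist"); P=pts(f)
c=P[(P[:,2]>.062)&(P[:,2]<.078)&(np.hypot(P[:,0]-.573,P[:,1]-.043)<.035)]; print(len(c),"crown",cv2.minAreaRect((c[:,:2]*1000).astype(np.float32)),np.percentile(c[:,2],[5,50,95]))
E
```

```text
[0.57231028 0.0445792  0.10100745] -8.595977002026206 3.4333
2980 crown ((573.1682739257812, 43.219482421875), (44.01361846923828, 24.00316619873047), 80.57457733154297) [0.06743855 0.07117688 0.07234141]
```

servo_tool(series=[[[0.003,-0.005,-0.09],[0,0,-0.013],1],[[0.003,-0.005,-0.15],[0,0,-0.013],1],[[0.003,-0.005,-0.173],[0,0,-0.013],1],[[0.003,-0.005,-0.173],[0,0,-0.013],1],[[0.003,-0.005,-0.173],[0,0,-0.013],-1]])

```text
time: 3.9
position: [0.5746, 0.0417, 0.0508]
tcp_rot: [[0.165, 0.986, 0.002], [0.986, -0.165, 0.0], [0.0, 0.002, -1.0]]
force: [0.6, 0.4, 0.1]
gripper_width: 0.075
finger_force: 0.0
```

servo_tool(series=[[[0,0,0],[0,0,0],-1],[[0,0,0],[0,0,0],-1],[[0,0,0],[0,0,0],-1],[[0,0,0],[0,0,0],-1],[[0,0,0],[0,0,0],-1]])

```text
time: 4.32
position: [0.5742, 0.0415, 0.0503]
tcp_rot: [[0.166, 0.986, 0.001], [0.986, -0.166, -0.0], [0.0, 0.001, -1.0]]
force: [-2.8, 0.6, 7.1]
gripper_width: 0.0236
finger_force: 58.9
```

servo_tool(series=[[[0,0,0],[0,0,0],-1],[[0,0,0],[0,0,0],-1],[[0,0,0],[0,0,0],-1],[[0,0,0],[0,0,0],-1],[[0,0,0],[0,0,0],-1]])

```text
time: 4.73
position: [0.5742, 0.0415, 0.0503]
tcp_rot: [[0.166, 0.986, 0.001], [0.986, -0.166, -0.0], [0.0, 0.001, -1.0]]
force: [-2.5, -0.7, 7.4]
gripper_width: 0.0237
finger_force: 58.9
```

servo_tool(series=[[[0,0,0.1],[0,0,0],-1],[[0,0,0.22],[0,0,0],-1],[[0,0,0.267],[0,0,-0.115],-1],[[0,-0.03,0.267],[0,0,-0.23],-1],[[0,-0.06,0.267],[0,0,-0.345],-1]])

```text
time: 5.15
position: [0.5743, 0.0235, 0.1308]
tcp_rot: [[0.508, 0.861, 0.002], [0.861, -0.508, -0.0], [0.001, 0.002, -1.0]]
force: [0.4, -0.4, -3.6]
gripper_width: 0.0236
finger_force: 60.4
```

servo_tool(series=[[[-0.01,-0.03,0],[0,0,-0.115],-1],[[-0.02,-0.06,0],[0,0,-0.23],-1],[[-0.03,-0.09,0],[0,0,-0.345],-1],[[-0.04,-0.12,0],[0,0,-0.46],-1],[[-0.05,-0.16,0],[0,0,-0.575],-1]])

```text
time: 5.57
position: [0.5584, -0.0247, 0.1294]
tcp_rot: [[0.907, 0.422, -0.001], [0.422, -0.907, 0.0], [-0.0, -0.0, -1.0]]
force: [0.1, -1.1, -2.2]
gripper_width: 0.0238
finger_force: 60.4
```

servo_tool(series=[[[-0.01,-0.03,0],[0,0,-0.115],-1],[[-0.02,-0.06,0],[0,0,-0.23],-1],[[-0.03,-0.09,0],[0,0,-0.345],-1],[[-0.04,-0.12,0],[0,0,-0.46],-1],[[-0.049,-0.152,0],[0,0,-0.575],-1]])

```text
time: 5.98
position: [0.5437, -0.0705, 0.1294]
tcp_rot: [[0.986, -0.167, -0.001], [-0.167, -0.986, 0.0], [-0.001, -0.0, -1.0]]
force: [-0.2, -1.0, -2.3]
gripper_width: 0.0237
finger_force: 60.4
```

servo_tool(series=[[[0,0,0],[0,0,-0.085],-1],[[0,0,0],[0,0,-0.09],-1],[[0,0,0],[0,0,-0.09],-1]])

```text
time: 6.23
position: [0.5441, -0.0701, 0.1295]
tcp_rot: [[0.968, -0.251, -0.0], [-0.251, -0.968, 0.0], [-0.0, -0.0, -1.0]]
force: [-0.5, -0.2, -3.1]
gripper_width: 0.0234
finger_force: 60.4
```

```bash
python3 - <<'E'
from h import *
o=bot.get_obs(); p=o["position"]; print(p,np.degrees(np.arctan2(o["tcp_rot"][1,1],o["tcp_rot"][0,1])),o["time"],o["gripper_width"])
f=bot.grab_frame("wrist"); save(f,"w3"); P=pts(f)
r=bot.trace(f,"hanger"); 
if r:
    Q=pts(f,r[0]["region"]); Q=Q[(np.hypot(*(Q[:,:2]-p[:2]).T)<.14)&(Q[:,2]>.085)]; print(r[0]["p"],len(Q),np.percentile(Q,[1,99],axis=0))
    lo=p[:2]-.2; print("han",fit(grid(Q,lo),HAN,lo,np.arange(-22,-5,.5)))
h=P[(np.hypot(*(P[:,:2]-p[:2]).T)<.12)&(P[:,2]>.085)&(P[:,2]<.125)]
lo=p[:2]-.2; print("han2",fit(grid(h,lo),HAN,lo,np.arange(-22,-5,.5)))
t=P[(P[:,2]>.017)&(P[:,2]<.034)&(np.hypot(P[:,0]-.56,P[:,1])<.19)&(np.hypot(P[:,0]-.424,P[:,1]-.103)>.045)]
c=cv2.minAreaRect((t[:,:2]*1000).astype(np.float32)); print(c)
E
```

```text
[ 0.54405802 -0.07013903  0.12946725] -104.51193768934964 6.2333 0.023410640169958884
0.58 19857 [[ 0.48803481 -0.0952901   0.11675768]
 [ 0.63427255 -0.01617143  0.1513004 ]]
han (0.7730522155761719, np.float64(0.5480580163053106), np.float64(-0.07113903306475172), np.float64(-14.0))
han2 (0.19555619359016418, np.float64(0.5490580163053106), np.float64(-0.07113903306475172), np.float64(-14.5))
((564.6473388671875, 3.680450439453125), (237.66725158691406, 256.800537109375), 75.59313201904297)
```

View pics/w3.png

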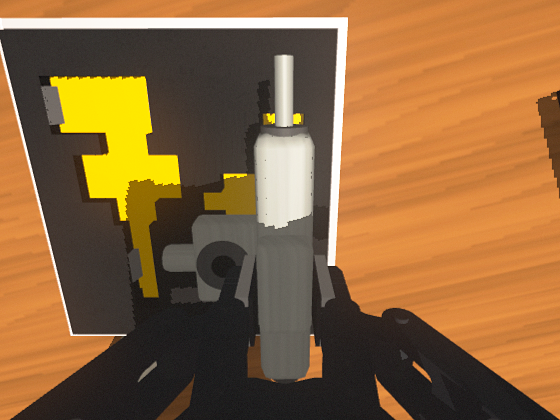

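The hanger is held level over its pocket with the nose to the left (tray +y). I'll check the exact offset from the axle tip and from the now-visible calliper pocket.

```bash
python3 - <<'E'
from h import *
f=bot.grab_frame("wrist"); P=pts(f); p=bot.get_obs()["position"]
th=np.radians(-14.5);R=np.array([[np.cos(th),-np.sin(th)],[np.sin(th),np.cos(th)]])
Q=P[(P[:,2]>.10)&(P[:,2]<.16)]; q=(Q[:,:2]-p[:2])@R
a=q[(q[:,0]>.072)&(q[:,0]<.12)&(abs(q[:,1])<.02)]; print("axle tip x",np.percentile(a[:,0],[98,99.5,100]),"y",a[:,1].min(),a[:,1].max(),len(a))
b=q[(q[:,0]>.03)&(q[:,0]<.06)&(abs(q[:,1])<.03)]; print("barrel y",np.percentile(b[:,1],[1,99]))
b=q[(q[:,0]>.03)&(abs(q[:,1])<.0125)&(q[:,0]<.072)]; print("barrel end",np.percentile(b[:,0],[99,100]))
px=f["pixels"].astype(int); Y=(px[:,:,0]>90)&(px[:,:,1]>60)&(px[:,:,2]<50)
y=pts(f,Y); y=y[(np.hypot(y[:,0]-.56,y[:,1])<.15)&(y[:,2]<.03)]; lo=np.array([.35,-.2]); 
r=fit(grid(y,lo),CAL+[(-18,18,-38,38)],lo,np.arange(-20,-9,.5)); print(r)
a=np.radians(r[3]);Rr=np.array([[np.cos(a),-np.sin(a)],[np.sin(a),np.cos(a)]]); print(np.array(r[1:3])-Rr@[.02,.04])
E
```

```text
axle tip x [0.09653974 0.09686637 0.09702048] y -0.003610216895297097 0.0045220682802051 1217
barrel y [-0.01238238  0.01288135]
barrel end [0.07077694 0.0719978 ]
(0.8121227025985718, np.float64(0.594), np.float64(0.03900000000000001), np.float64(-14.5))
[0.56462185 0.00528169]
```

servo_tool(series=[[[0.001,0.001,-0.1],[0,0,0],-1],[[0.001,0.001,-0.18],[0,0,0],-1],[[0.001,0.001,-0.22],[0,0,0],-1],[[0.001,0.001,-0.25],[0,0,0],-1],[[0.001,0.001,-0.26],[0,0,0],-1]])

```text
time: 6.8
position: [0.5442, -0.0697, 0.0506]
tcp_rot: [[0.968, -0.252, -0.001], [-0.252, -0.968, 0.0], [-0.001, 0.0, -1.0]]
force: [-0.3, 0.1, -2.5]
gripper_width: 0.0238
finger_force: 60.3
```

servo_tool(series=[[[0,0,-0.015],[0,0,0],-1],[[0,0,-0.03],[0,0,0],-1],[[0,0,-0.04],[0,0,0],-1],[[0,0,-0.05],[0,0,0],-1],[[0,0,-0.055],[0,0,0],-1]])

```text
time: 7.22
position: [0.5455, -0.07, 0.0365]
tcp_rot: [[0.968, -0.253, 0.002], [-0.253, -0.968, -0.001], [0.003, -0.0, -1.0]]
force: [-3.1, 1.6, 14.5]
gripper_width: 0.0235
finger_force: 62.3
```

servo_tool(series=[[[0,0,-0.004],[0,0,0],-1],[[0,0,-0.007],[0,0,0],-1],[[0,0,-0.01],[0,0,0],-1],[[0,0,-0.01],[0,0,0],-1]])

```text
time: 7.55
position: [0.5458, -0.0701, 0.0352]
tcp_rot: [[0.968, -0.253, 0.003], [-0.252, -0.968, -0.001], [0.003, -0.0, -1.0]]
force: [-9.7, 2.2, 31.0]
gripper_width: 0.0236
finger_force: 64.2
```

servo_tool(series=[[[0,0,0.008],[0,0,0],1],[[0,0,0.008],[0,0,0],1],[[0,0,0.008],[0,0,0],1],[[0,0,0.008],[0,0,0],1],[[0,0,0.06],[0,0,0],1]])

```text
time: 7.97
position: [0.5431, -0.0696, 0.048]
tcp_rot: [[0.967, -0.253, -0.004], [-0.253, -0.968, 0.001], [-0.004, 0.0, -1.0]]
force: [-0.3, 0.7, -0.2]
gripper_width: 0.082
finger_force: 0.0
```

servo_tool(series=[[[0,0,0.13],[0,0,0],1],[[-0.03,0,0.26],[0,0,0],1],[[-0.08,0.03,0.39],[0,0,0],1],[[-0.1,0.05,0.52],[0,0,0],1],[[-0.1,0.05,0.55],[0,0,0],1]])

```text
time: 8.38
position: [0.5155, -0.0544, 0.2208]
tcp_rot: [[0.968, -0.252, 0.007], [-0.252, -0.968, -0.001], [0.007, -0.001, -1.0]]
force: [0.5, -0.6, 0.5]
gripper_width: 0.0859
finger_force: 0.0
```

```bash
cat > hz.py <<'E'
from h import *
f=bot.grab_frame("wrist"); P=pts(f)
th=np.radians(-14.5);R=np.array([[np.cos(th),-np.sin(th)],[np.sin(th),np.cos(th)]])
T=np.array([.565,.0025]); q=np.c_[(P[:,:2]-T)@R*1000,P[:,2]*1000]
def z(x0,x1,y0,y1):
    s=q[(q[:,0]>x0)&(q[:,0]<x1)&(q[:,1]>y0)&(q[:,1]<y1),2]; return np.round(np.median(s),1) if len(s)>9 else None,len(s)
print("foam",z(-100,-60,-40,0),z(40,100,-40,-10),z(-60,60,-112,-95))
print("barrel top L/R",z(-60,-30,-77,-73),z(30,60,-77,-73),"crown",z(-15,15,-80,-70),"web",z(-18,18,-50,-35),"nose",z(-4,4,-25,-16))
h=P[(q[:,2]>33.5)&(q[:,2]<70)&(abs(q[:,0])<110)&(q[:,1]<-10)&(q[:,1]>-110)]; lo=np.array([.35,-.25])
print("han",fit(grid(h,lo),[(-65,65,-11,11),(-22,22,-12,12)],lo,np.arange(-22,-8,.5)))
E
python3 - <<'E'
exec(open("hz.py").read()); save(f,"w4"); print(bot.get_obs()["position"],bot.get_obs()["time"])
E
```

```text
foam (np.float64(30.4), 1307) (np.float64(30.5), 2244) (np.float64(269.7), 7508)
barrel top L/R (np.float64(41.7), 119) (np.float64(41.8), 140) crown (np.float64(56.8), 340) web (np.float64(305.1), 3341) nose (np.float64(29.6), 73)
han (0.8253750205039978, np.float64(0.5469999999999999), np.float64(-0.07), np.float64(-14.0))
[ 0.51606996 -0.05487421  0.21995109] 8.4333
```

View pics/w4.png

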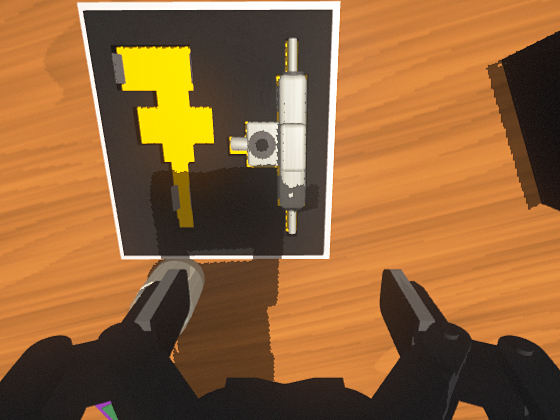

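Hanger is home: the barrel top is 11 mm above the foam at both ends and the nose is level with it. Now the calliper.

servo_tool(series=[[[-0.025,0.13,0.02],[0,0,0],1],[[-0.05,0.26,0.04],[0,0,0],1],[[-0.075,0.39,0.06],[0,0,0],1],[[-0.1,0.52,0.08],[0,0,0],1],[[-0.125,0.65,0.1],[0,0,0],1]])

```text
time: 8.85
position: [0.4763, 0.1417, 0.2443]
tcp_rot: [[0.967, -0.253, -0.001], [-0.253, -0.967, -0.0], [-0.001, 0.001, -1.0]]
force: [1.4, 0.1, -0.8]
gripper_width: 0.0851
finger_force: 0.0
```

servo_tool(series=[[[-0.025,0.13,0],[0,0,-0.04],1],[[-0.05,0.26,0],[0,0,-0.09],1],[[-0.075,0.39,0],[0,0,-0.09],1],[[-0.1,0.52,0],[0,0,-0.09],1],[[-0.125,0.65,0],[0,0,-0.09],1]])

```text
time: 9.27
position: [0.4388, 0.337, 0.2438]
tcp_rot: [[0.939, -0.343, -0.001], [-0.343, -0.939, -0.001], [-0.001, 0.001, -1.0]]
force: [2.0, -1.1, 0.1]
gripper_width: 0.0855
finger_force: 0.0
```

servo_tool(series=[[[-0.02,0.1,0],[0,0,0],1],[[-0.03,0.18,0],[0,0,0],1],[[-0.03,0.18,0],[0,0,0],1]])

```text
time: 9.52
position: [0.4294, 0.3927, 0.2433]
tcp_rot: [[0.941, -0.34, -0.001], [-0.34, -0.941, -0.0], [-0.001, 0.0, -1.0]]
force: [-0.4, -0.1, -0.2]
gripper_width: 0.0857
finger_force: 0.0
```

```bash
python3 - <<'E'
from h import *
o=bot.get_obs(); p=o["position"]; print(p,np.degrees(np.arctan2(o["tcp_rot"][1,1],o["tcp_rot"][0,1])),o["joints"].round(1) if hasattr(o["joints"],"round") else o["joints"],o["time"])
f=bot.grab_frame("wrist"); save(f,"w5"); P=pts(f)
N=np.hypot(P[:,0]-.47,P[:,1]-.38)<.16
for r in bot.trace(f,"wheel")[:1]: W=np.median(pts(f,r["region"]),0); print("wheel",r["p"],W)
w=np.array([.436,.445])
c=P[N&(P[:,2]>.004)&(P[:,2]<.03)&(np.hypot(*(P[:,:2]-w).T)>.033)]; lo=np.array([.27,.18])
print("cal",fit(grid(c,lo),CAL,lo,np.arange(-40,0,.5)))
h=c[c[:,2]>.014]; print("housing",cv2.minAreaRect((h[:,:2]*1000).astype(np.float32)),np.median(h[:,2]))
E
```

```text
[0.42943389 0.39265284 0.2433463 ] -109.86273706872664 [ 37.8  22.8  88.9   0.   68.3 147.7] 9.5167
wheel 0.85 [0.44105217 0.44324101 0.03150365]
cal (0.9501532316207886, np.float64(0.481), np.float64(0.375), np.float64(-21.5))
housing ((480.7445373535156, 374.8395080566406), (29.938236236572266, 69.91100311279297), 68.37835693359375) 0.020650226441014774
```

View pics/w5.png

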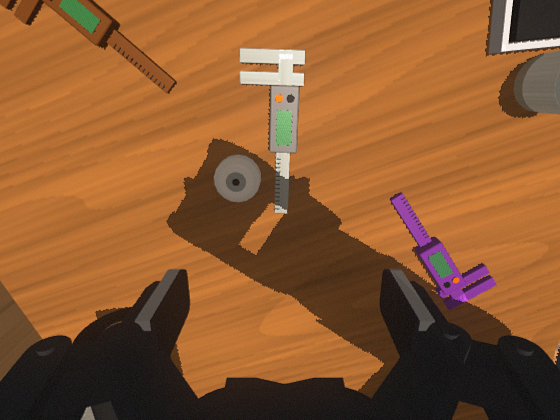

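servo_tool(series=[[[0.05,-0.018,-0.1],[0,0,-0.027],1],[[0.1,-0.036,-0.22],[0,0,-0.027],1],[[0.15,-0.054,-0.34],[0,0,-0.027],1],[[0.172,-0.059,-0.46],[0,0,-0.027],1],[[0.172,-0.059,-0.58],[0,0,-0.027],1]])

```text
time: 10.03
position: [0.4837, 0.3694, 0.069]
tcp_rot: [[0.928, -0.371, 0.0], [-0.371, -0.928, -0.0], [0.0, -0.0, -1.0]]
force: [0.2, 1.0, -0.2]
gripper_width: 0.0855
finger_force: 0.0
```

servo_tool(series=[[[0,0,-0.08],[0,0,0],1],[[0,0,-0.14],[0,0,0],1],[[0,0,-0.18],[0,0,0],1],[[0,0,-0.2],[0,0,0],1],[[0,0,-0.2],[0,0,0],1]])

```text
time: 10.45
position: [0.482, 0.3706, 0.0101]
tcp_rot: [[0.929, -0.37, -0.001], [-0.37, -0.929, -0.001], [-0.001, 0.001, -1.0]]
force: [-0.2, -0.4, 1.2]
gripper_width: 0.0854
finger_force: 0.0
```

servo_tool(series=[[[-0.003,0.013,-0.01],[0,0,0],1],[[-0.003,0.013,-0.018],[0,0,0],1],[[-0.003,0.013,-0.018],[0,0,0],1],[[-0.003,0.013,-0.018],[0,0,0],-0.5],[[-0.003,0.013,-0.018],[0,0,0],-1]])

```text
time: 10.87
position: [0.4813, 0.3755, 0.0061]
tcp_rot: [[0.929, -0.369, 0.001], [-0.369, -0.929, 0.0], [0.0, -0.001, -1.0]]
force: [0.4, 0.1, 1.0]
gripper_width: 0.0642
finger_force: 0.0
```

servo_tool(series=[[[0,0,0],[0,0,0],-1],[[0,0,0],[0,0,0],-1],[[0,0,0],[0,0,0],-1],[[0,0,0],[0,0,0],-1],[[0,0,0],[0,0,0],-1]])

```text
time: 11.28
position: [0.4814, 0.3755, 0.0061]
tcp_rot: [[0.929, -0.369, 0.001], [-0.369, -0.929, 0.0], [0.0, -0.001, -1.0]]
force: [-0.5, -0.0, 6.5]
gripper_width: 0.0281
finger_force: 61.4
```

servo_tool(series=[[[0,0,0],[0,0,0],-1],[[0,0,0],[0,0,0],-1],[[0,0,0],[0,0,0],-1]])

```text
time: 11.53
position: [0.4814, 0.3755, 0.0061]
tcp_rot: [[0.929, -0.369, 0.001], [-0.369, -0.929, 0.0], [0.0, -0.001, -1.0]]
force: [-0.4, 0.1, 6.5]
gripper_width: 0.0287
finger_force: 61.4
```

servo_tool(series=[[[0,0,0.08],[0,0,0],-1],[[0,0,0.2],[0,0,0],-1],[[0,0,0.32],[0,0,0],-1],[[0.03,-0.09,0.4],[0,0,0.03],-1],[[0.06,-0.2,0.4],[0,0,0.06],-1]])

```text
time: 11.95
position: [0.501, 0.3172, 0.1306]
tcp_rot: [[0.952, -0.306, 0.007], [-0.306, -0.952, 0.004], [0.005, -0.006, -1.0]]
force: [2.1, -0.1, -2.4]
gripper_width: 0.0283
finger_force: 60.5
```

servo_tool(series=[[[0.04,-0.12,0],[0,0,0.03],-1],[[0.08,-0.24,0],[0,0,0.06],-1],[[0.12,-0.36,0],[0,0,0.06],-1],[[0.16,-0.48,0],[0,0,0.06],-1],[[0.2,-0.6,0],[0,0,0.06],-1]])

```text
time: 12.37
position: [0.5591, 0.1335, 0.1252]
tcp_rot: [[0.968, -0.25, -0.001], [-0.25, -0.968, -0.0], [-0.001, 0.0, -1.0]]
force: [1.1, 0.3, -1.8]
gripper_width: 0.0284
finger_force: 60.5
```

servo_tool(series=[[[0.04,-0.11,0],[0,0,0],-1],[[0.08,-0.22,0],[0,0,0],-1],[[0.117,-0.32,0],[0,0,0],-1],[[0.117,-0.33,0],[0,0,0],-1],[[0.117,-0.33,0],[0,0,0],-1]])

```text
time: 12.78
position: [0.5942, 0.0346, 0.125]
tcp_rot: [[0.968, -0.252, -0.001], [-0.252, -0.968, -0.0], [-0.001, 0.0, -1.0]]
force: [-0.2, 0.6, -3.2]
gripper_width: 0.0285
finger_force: 60.5
```

```bash
python3 - <<'E'
from h import *
o=bot.get_obs(); p=o["position"]; print(p,np.degrees(np.arctan2(o["tcp_rot"][1,1],o["tcp_rot"][0,1])),o["time"],o["gripper_width"])
f=bot.grab_frame("wrist"); save(f,"w6"); P=pts(f)
th=np.radians(-14.5);R=np.array([[np.cos(th),-np.sin(th)],[np.sin(th),np.cos(th)]])
Q=P[(P[:,2]>p[2]-.02)&(P[:,2]<p[2]+.025)]; q=(Q[:,:2]-p[:2])@R; lo=p[:2]-.2
m=(q[:,0]>.025)&(q[:,0]<.09)&(abs(q[:,1])<.07)
print("end jaw x",np.percentile(q[m,0],[99,99.8]),"jaw y",np.percentile(q[m,1],[.5,99.5]),"z",np.median(Q[m,2]))
print(fit(grid(Q[m],lo),CAL[2:],lo,np.arange(-22,-7,.5)))
for s in ((.058,.068,-.01,.0),(.058,.068,.035,.046),(.058,.068,-.018,-.01),(.037,.046,.035,.046)):
    k=(q[:,0]>s[0])&(q[:,0]<s[1])&(q[:,1]>s[2])&(q[:,1]<s[3]); print(s,np.median(Q[k,2]),k.sum())
E
```

```text
[0.59419626 0.03459454 0.12498131] -104.62184226303872 12.7833 0.028486028861309045
end jaw x [0.06965214 0.06975208] jaw y [-0.01953585  0.04712388] z 0.1273482278008658
(0.797433614730835, np.float64(0.5941962601367871), np.float64(0.034594539136043434), np.float64(-14.5))
(0.058, 0.068, -0.01, 0.0) 0.12727934914650157 580
(0.058, 0.068, 0.035, 0.046) 0.12724136305058983 629
(0.058, 0.068, -0.018, -0.01) 0.12727854059193572 454
(0.037, 0.046, 0.035, 0.046) 0.12716057728624694 489
```

View pics/w6.png

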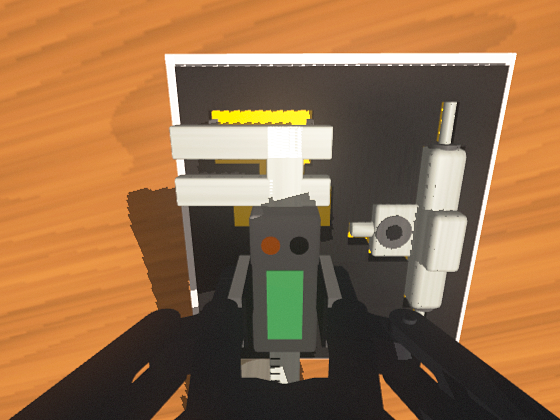

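Calliper is held level, centred on the TCP, jaws to tray +y (left); lowering it in.

servo_tool(series=[[[0.002,0.006,-0.08],[0,0,0],-1],[[0.002,0.006,-0.17],[0,0,0],-1],[[0.002,0.006,-0.23],[0,0,0],-1],[[0.002,0.006,-0.265],[0,0,0],-1],[[0.002,0.006,-0.275],[0,0,0],-1]])

```text
time: 13.25
position: [0.5936, 0.0393, 0.0413]
tcp_rot: [[0.969, -0.249, -0.003], [-0.249, -0.969, 0.0], [-0.003, 0.001, -1.0]]
force: [-1.1, 0.1, -2.5]
gripper_width: 0.0284
finger_force: 60.4
```

servo_tool(series=[[[0,0,-0.015],[0,0,0],-1],[[0,0,-0.03],[0,0,0],-1],[[0,0,-0.04],[0,0,0],-1],[[0,0,-0.05],[0,0,0],-1],[[0,0,-0.057],[0,0,0],-1]])

```text
time: 13.67
position: [0.5957, 0.0376, 0.0272]
tcp_rot: [[0.968, -0.25, 0.002], [-0.25, -0.968, -0.001], [0.002, 0.0, -1.0]]
force: [-2.1, -2.3, 10.2]
gripper_width: 0.028
finger_force: 62.0
```

servo_tool(series=[[[0,-0.002,-0.005],[0,0,0],-1],[[0,-0.002,-0.01],[0,0,0],-1],[[0,-0.002,-0.013],[0,0,0],-1],[[0,-0.002,-0.013],[0,0,0],-1]])

```text
time: 14.0
position: [0.596, 0.0375, 0.025]
tcp_rot: [[0.968, -0.25, 0.003], [-0.25, -0.968, -0.0], [0.003, -0.001, -1.0]]
force: [-7.8, -0.4, 22.4]
gripper_width: 0.0282
finger_force: 63.4
```

servo_tool(series=[[[0,0,0.004],[0,0,0],0],[[0,0,0.006],[0,0,0],0],[[0,0,0.006],[0,0,0],0],[[0,0,0.006],[0,0,0],0],[[0,0,0.04],[0,0,0],0]])

```text
time: 14.42
position: [0.5939, 0.0376, 0.0329]
tcp_rot: [[0.968, -0.25, -0.003], [-0.25, -0.968, 0.0], [-0.003, 0.001, -1.0]]
force: [0.3, -0.2, 0.2]
gripper_width: 0.0429
finger_force: 0.0
```

servo_tool(series=[[[0,0,0.13],[0,0,0],0.2],[[-0.06,0,0.26],[0,0,0],0.5],[[-0.12,-0.05,0.39],[0,0,0],1],[[-0.2,-0.1,0.52],[0,0,0],1],[[-0.2,-0.1,0.6],[0,0,0],1]])

```text
time: 14.83
position: [0.5325, 0.0066, 0.2163]
tcp_rot: [[0.968, -0.25, -0.001], [-0.25, -0.968, -0.0], [-0.001, 0.0, -1.0]]
force: [1.1, 0.1, -0.1]
gripper_width: 0.085
finger_force: 0.0
```

```bash
python3 - <<'E'
exec(open("hz.py").read()); save(f,"w7"); print(bot.get_obs()["position"],bot.get_obs()["time"])
o=lambda x0,x1,y0,y1: z(20+x0,20+x1,40+y0,40+y1)
print("housing",o(-30,-5,-10,10),o(5,30,-10,10),"endjaw",o(58,68,35,46),o(58,68,-18,-8),"jaw1",o(37,46,35,46),"beam",o(-105,-85,-5,5),o(-60,-42,-5,5))
h=P[(q[:,2]>35)&(q[:,2]<50)&(q[:,1]>15)&(q[:,1]<65)&(abs(q[:,0]-20)<45)]; print(cv2.minAreaRect((h[:,:2]*1000).astype(np.float32)))
g=f["pixels"].astype(int); s=(g.min(2)>0)
E
```

```text
foam (np.float64(30.4), 1327) (np.float64(30.6), 2354) (np.float64(30.5), 1860)
barrel top L/R (np.float64(42.1), 180) (np.float64(41.8), 155) crown (np.float64(56.7), 364) web (np.float64(294.4), 2268) nose (np.float64(29.6), 72)
han (0.8428214192390442, np.float64(0.548), np.float64(-0.07), np.float64(-15.0))
[0.53538829 0.00635348 0.22291112] 14.8833
housing (np.float64(40.0), 550) (np.float64(39.9), 614) endjaw (np.float64(27.9), 144) (np.float64(27.9), 132) jaw1 (np.float64(27.9), 130) beam (np.float64(27.4), 172) (np.float64(254.3), 1962)
((595.6146850585938, 37.37141799926758), (30.163223266601562, 68.86894226074219), 75.18293762207031)
```

View pics/w7.png

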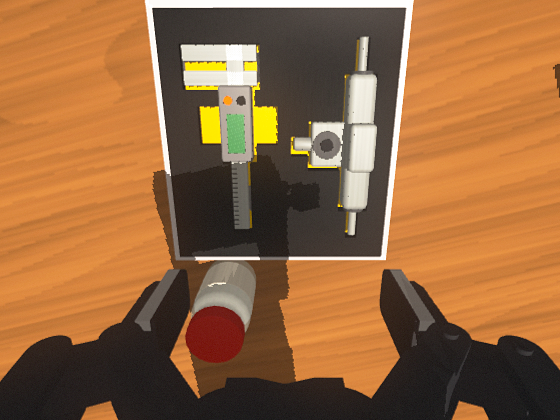

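Both items sit level at floor height: calliper housing 9.5 mm above the foam with the jaws and beam 3 mm below, and the hanger unchanged. I'm handing in.

```bash
python3 -c "
from cell import bot
print(bot.sign_off())"
```

```text
the job is handed in; nothing more can be done
None
```

The hanger and calliper are both back in their own pockets, right way round and pressed to the floor; the last camera heights put each within about 1 mm of home, and I never touched the wheel, jar or bin. I handed the job in at about 15 s; the hand-in call gave no verdict.

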